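# Close the flaps of a sample block with one stroke of the finger

## Task

Close the five blue flaps on the sample block by running a fingertip lightly along the curved row in one stroke, starting at the red dot, so that they go fully shut one after the other without the finger being lifted away in between. Stop before the yellow vent flap and leave it standing open, then take the finger away. Do not grasp, shift or press hard on the block, and leave the things around it alone.

Things in the scene. Friction and masses are not known exactly. Their poses are not given: they have to be found in the camera images.
- block: heavy dark grey metal sample block (about 2.5 kg) loose on the bench, 86 mm (its x) by 236 mm (its y) by 36 mm high; origin at the centre of its underside, z up. On top: a curved row of hinged flaps (arc of 160 mm radius about x = -145 mm, y = 0 of its frame): blue flaps 1 to 5 from the red dot toward its +y, 32 mm apart, then 58 mm on a yellow vent flap
- start_dot (a point): centre of the 10 mm red dot on the block's top (36 mm high), 22 mm before seat_1 along the row. Flaps are plates 26 mm long along the row, 23 mm wide, 3 mm thick, hinged at the edge nearer the dot; the free edge points away from the dot and stands up, so a fingertip coming along the row from the dot rides onto each flap as on a ramp and closes it
- seat_1 (a point): point of the block at the middle of the upper face of blue flap 1 when closed, 39.5 mm above the bench; the hinge lies 13 mm before it along the row, the free edge 13 mm after it. A tip held lower than this would catch the hinge edge, which stands 3.5 mm above the deck
- seat_2 (a point): point of the block at the middle of the upper face of blue flap 2 when closed, 39.5 mm above the bench; the hinge lies 13 mm before it along the row, the free edge 13 mm after it
- seat_3 (a point): point of the block at the middle of the upper face of blue flap 3 when closed, 39.5 mm above the bench; the hinge lies 13 mm before it along the row, the free edge 13 mm after it
- seat_4 (a point): point of the block at the middle of the upper face of blue flap 4 when closed, 39.5 mm above the bench; the hinge lies 13 mm before it along the row, the free edge 13 mm after it
- seat_5 (a point): point of the block at the middle of the upper face of blue flap 5 when closed, 39.5 mm above the bench; the hinge lies 13 mm before it along the row, the free edge 13 mm after it
- seat_vent (a point): the same point for the yellow vent flap, 58 mm beyond seat_5 along the row
- flap_1 (a joint): opening angle of blue flap 1 (rad): 0 closed flat, starts ajar at 0.28 to 0.5. Its stiff hinge stays where it is left; about 1 to 2 N at the free edge turns it, and at 0 it meets a stop
- flap_2 (a joint): opening angle of blue flap 2 (rad): 0 closed flat, starts ajar at 0.28 to 0.5. Its stiff hinge stays where it is left; about 1 to 2 N at the free edge turns it, and at 0 it meets a stop
- flap_3 (a joint): opening angle of blue flap 3 (rad): 0 closed flat, starts ajar at 0.28 to 0.5. Its stiff hinge stays where it is left; about 1 to 2 N at the free edge turns it, and at 0 it meets a stop
- flap_4 (a joint): opening angle of blue flap 4 (rad): 0 closed flat, starts ajar at 0.28 to 0.5. Its stiff hinge stays where it is left; about 1 to 2 N at the free edge turns it, and at 0 it meets a stop
- flap_5 (a joint): opening angle of blue flap 5 (rad): 0 closed flat, starts ajar at 0.28 to 0.5. Its stiff hinge stays where it is left; about 1 to 2 N at the free edge turns it, and at 0 it meets a stop
- vent (a joint): opening angle of the yellow vent flap (rad): 0 closed, starts at 0.4 to 0.6; the same stiff hinge
- vial_1: glass sample vial with black cap and brown contents, 27 mm diameter, 50 mm tall; origin at the centre of its underside. A bystander, loose on the bench.
- vial_2: glass sample vial with white cap and brown contents, 27 mm diameter, 50 mm tall, standing loose on the bench close to the block's -x side; origin at the centre of its underside. A bystander.
- vial_3: empty glass sample vial with black cap, 27 mm diameter, 50 mm tall, standing loose on the bench close to the block's -x side; origin at the centre of its underside. A bystander.
- tape_roll: roll of black tape lying flat, 93 mm diameter, 19 mm high; origin at the centre of its underside. A bystander.
- marker: white marker pen with blue cap lying on the bench, 132 mm long, 15 mm thick; origin at its middle, on its underside. A bystander.
- petri_dish: clear flat dish, 89 mm diameter, 14 mm high; origin at the centre of its underside. A bystander.

How it is judged:
On the way, in this order (a step that is already met when the one before it is completed fails the run):
1. the blue flap next to the red dot is closed, the last one still open (value of joint flap_1 below 0.12 rad and value of joint flap_5 above 0.18 rad), for 0.02 s.
2. the last blue flap is closed (value of joint flap_5 below 0.12 rad), for 0.1 s.
At the end, for the whole second after the job is handed in: All five blue flaps are closed to within 0.12 rad (free edge within about 3 mm of flat), the yellow vent flap still stands open by more than 0.3 rad, the block is at rest within 15 mm of where it stood, and each bystander within 20 mm of where it stood (value of joint each of flap_1, flap_2, flap_3, flap_4, flap_5 below 0.12 rad and value of joint vent above 0.3 rad and distance of block from where it was at the start of the episode below 0.015 m and linear speed of block below 0.02 m/s and distance of each of vial_1, vial_2, vial_3, tape_roll, marker, petri_dish from where it was at the start of the episode below 0.02 m); the robot touches nothing.
It fails at once if a blue flap was closed before its neighbour nearer the red dot ((value of joint flap_2 below 0.1 rad and value of joint flap_1 above 0.18 rad) or (value of joint flap_3 below 0.1 rad and value of joint flap_2 above 0.18 rad) or (value of joint flap_4 below 0.1 rad and value of joint flap_3 above 0.18 rad) or (value of joint flap_5 below 0.1 rad and value of joint flap_4 above 0.18 rad)).
It fails at once if the finger was lifted well away from the row between the first flap and the last (value of joint flap_1 below 0.1 rad and value of joint flap_5 above 0.18 rad and z of the grasp point in the frame of block above 0.09 m).
It fails at once if the block was pressed hard (over 40 N), or the yellow vent flap was moved (contact force between the fingers and block above 40 N or value of joint vent below 0.3 rad or value of joint vent above 0.75 rad).
It fails at once if the block was shifted by more than 15 mm, or lifted (distance of block from where it was at the start of the episode above 0.015 m).
It fails at once if a bystander was pushed by more than 20 mm, knocked over or lifted (distance of any of vial_1, vial_2, vial_3, tape_roll, marker, petri_dish from where it was at the start of the episode above 0.02 m or angle between any of vial_1, vial_2, vial_3's own z axis and vertical above 0.5 rad).
It also fails if it takes over 40 s, if anything falls off the work surface, if the arm or the gripper's body presses on something with over 40 N, if the wrist force passes 120 N, or if a joint passes its speed limit or range.

## Robot

A 6-joint arm with a two-finger parallel gripper is mounted at the origin on the work surface; the furniture and walls round the work are solid. World frame = base frame: x ahead of the robot, y to its left, z up, the work surface at z = 0. Lengths are in m, angles in rad, forces in N, time in s.
With the tool pointing down it reaches from about 0.325 to 0.9 m from the base axis. Payload 6.1 kg.
Tool frame: the origin (TCP) lies at the centre of the arm's flange, where the gripper is bolted on; the fingertips stand 182 mm ahead of it and the grasp point (between the pads) lies ahead of it (env.pinch_z is the z of the grasp point in the tool frame, in m); z points along the fingers, y is the line along which they close (so a half turn about z gives the same grasp; the last joint's range is limited). The gripper opens to 87 mm and grips with 3 to 60 N. Pads are 19 mm wide; open, the fingers measure 117 mm over their backs; the gripper's body (75 mm by 190 mm) begins 51 mm behind the grasp point.
Start: joints at [-1.323, 0.22, 1.526, -0, 1.395, -0.126], TCP at [0.228, -0.582, 0.405] pointing down, gripper open.
Joint ranges: [-2.98, 2.98], [-0.91, 2.08], [0.09, 2.57], [-1.24, 4.39], [0.2, 2.65], [-2.68, 2.68]. Speed limits (rad/s): [2.57, 2.57, 3.01, 3.14, 3.14, 3.14].

## Interface

Orientations are given as a rotation vector (axis times angle).
In Python, from rig import readout, vision, ticket, nets, env gives the robot as it stands.
- The arm moves only by the tool move_arm, never from a script. Its arguments are lists of equal length, an entry for each row: "offset": the shift along the tool's x, y, z in mm, a list of three; "delta_rot": the turn, a rotation vector about the tool's x, y, z in degrees, a list of three; "gripper": the finger opening in mm, from 0 to 87. In form: {"offset": [[dx, dy, dz], ...], "delta_rot": [[wx, wy, wz], ...], "gripper": [gripper, ...]}. A call has 1 to 20 rows; each row shifts and turns the commanded pose from where the row before left it, along the tool's axes as they then stand; what a row does not reach is not made up. A row lasts 1/12 s, in which the tool goes at most 41.7 mm and 7.16 degrees, less where a joint would pass 70% of its speed; a pose out of reach is approached as far as the arm can. A call with a gripper value outside its range is refused whole. The fingers move at their own pace and stop on an object; "newtons" is the grip in N (left out, the last holds). Time passes only in rows, so rows that do not move let the fingers close. It gives the time, the measured TCP pose, the force, the opening and the grip force at its end, in the units of the state.
- readout.read_state(): the state, without advancing time (a new reading comes with each control period).
- vision.camera(name): name is "scene" or "side" or "wrist"; returns a dict with "frame" (400x640x3 uint8, red, green, blue), "depth" (400x640 float32, m along the optical axis (not along the pixel's ray), 0 where there is no reading), "fx", "fy", "cx", "cy" (pixels), "dist_coeffs" ([k1, k2, p1, p2, k3] as OpenCV has them; the pictures are not rectified), "R" (3x3) and "t" (3): a world point X has camera coordinates R X + t. Camera axes: x right, y down, z forward; pixel columns grow to the right and rows downward; lengths in m; the calibration is good to about 2 mm. A picture is of the moment at which its call begins.
- ticket.sign_off(): hands the job in; it is judged then, once.
Trained networks look in the newest picture that a camera, given by its name, has taken for a name from the list of things; names that differ only in an ending like _2 or _b are one class to them, and where a whole thing is asked for, a point or a joint stands for the part that bears it (a point fixed in the world has none). Each returns a list of dicts, best first, with "p" (0 to 1); they miss things now and then, are a little off and sometimes report something else, mostly with a low value. They report only what shows in the picture. A call takes as long as a camera call.
- nets.find_in(camera, query): "position" ([column, row] in pixels, amid what is visible of it).
- nets.masks_of(camera, query): "pixels" (400x640 bool, what is visible of it) and "position" ([column, row] in pixels, amid what is visible of it).
- nets.spot_point(camera, query): "position" ([column, row] in pixels: a listed point, or the origin of a listed thing).
The state is a dict: "clock": time; "q": joint angles; "qvel": joint speeds; "tau": joint torques, N m; "ee_pos": TCP position; "orientation": TCP orientation; "force": force on the tool from outside, world axes, zero at the start; "moment": the same for the moment, N m; "width": opening from 0.0 (shut) to 1.0 (fully open); "finger_force": force on a finger pad.
Only numpy, scipy, OpenCV 4.12 (cv2) and the standard library are available. Lean on these libraries where they do the work, as an engineer would, in place of code of your own. Each camera call takes 0.05 s, during which the arm holds its last target. There are 200 camera calls.

## Working session

There is one attempt and no reset: what is moved stays moved. The work goes in short steps, Python scripts to look and compute and a tool call to move; the robot and the scene stay as the last step left them, time stands still between calls to the robot, and variables do not carry over. Pictures are saved under pics/ and viewed, at most 10 in all, crops included, and the job is handed in when it is done.

Besides the shell and the picture viewer there is one more tool, called after "Request:" by a JSON object that holds its "fn" and its "kwargs", one argument or row to a line. move_arm: Moves the arm, as the interface text tells. Its arguments: {"type":"object","properties":{"offset":{"type":"array","items":{"type":"array","items":{"type":"number"}}},"delta_rot":{"type":"array","items":{"type":"array","items":{"type":"number"}}},"gripper":{"type":"array","items":{"type":"number"}},"newtons":{"type":"number"}},"required":["offset","delta_rot","gripper"]}

```bash
mkdir -p pics; ls; cat > h.py <<'E'
from rig import readout, vision, ticket, nets, env
import numpy as np, cv2
def K(c): return np.array([[c['fx'],0,c['cx']],[0,c['fy'],c['cy']],[0,0,1]]),np.array(c['dist_coeffs'],float)
def ray(c,p):
    k,d=K(c); u=cv2.undistortPoints(np.array([[p]],float),k,d)[0,0]
    R=np.array(c['R']);t=np.array(c['t']); return -R.T@t, R.T@np.array([u[0],u[1],1])
def atz(c,p,z):
    o,v=ray(c,p); return o+v*(z-o[2])/v[2]
def bydepth(c,p):
    o,v=ray(c,p); x,y=int(round(p[0])),int(round(p[1])); d=c['depth'][y-1:y+2,x-1:x+2]; d=d[d>0]
    return o+v*np.median(d) if len(d) else None
def proj(c,X):
    k,d=K(c); R=np.array(c['R']); return cv2.projectPoints(np.array(X,float).reshape(-1,3),cv2.Rodrigues(R)[0],np.array(c['t'],float),k,d)[0][:,0]
E
python3 - <<'E'
from h import *
np.set_printoptions(precision=4,suppress=True)
print(env.pinch_z, readout.read_state())
for n in ['scene','side']:
    c=vision.camera(n); cv2.imwrite(f'pics/{n}0.png',c['frame'][:,:,::-1])
    print(n,'cam at',-np.array(c['R']).T@c['t'])
    for q,z in [('start_dot',.036),('seat_1',.0395),('seat_vent',.0395),('block',0),('vial_1',0),('vial_2',0),('tape_roll',0),('marker',0),('petri_dish',0)]:
        for r in nets.spot_point(n,q)[:6]:
            if r['p']>.3: print(q,round(r['p'],2),np.array(r['position']),atz(c,r['position'],z),bydepth(c,r['position']))
E
```

```text
pics
0.1635 {'clock': 0.0, 'q': array([-1.3231,  0.2212,  1.5276, -0.    ,  1.3946, -0.1261]), 'qvel': array([ 0.0006,  0.0003, -0.0014,  0.0004,  0.0011, -0.0008]), 'tau': array([  0.0001, -49.4621, -38.7372,   0.0699,   0.0572,  -0.0001]), 'ee_pos': array([ 0.2282, -0.5816,  0.4036]), 'orientation': array([-3.085 , -0.5834,  0.0002]), 'force': array([-0.3383, -0.0408,  1.0822]), 'moment': array([-0.0069,  0.0655,  0.0277]), 'finger_force': 0.0, 'width': 0.9991819888231505}
scene cam at [ 0.0001 -0.6814  0.4341]
start_dot 0.92 [342.3 229.9] [ 0.4287 -0.0394  0.036 ] [ 0.4283 -0.04    0.0364]
seat_1 0.9 [346.4 220.8] [ 0.4563 -0.0123  0.0395] [ 0.4498 -0.0218  0.0451]
seat_1 0.83 [349.7 201.3] [0.5222 0.0753 0.0395] [0.5206 0.0729 0.0407]
seat_1 0.82 [342.1 224.5] [ 0.4381 -0.0234  0.0395] [ 0.4372 -0.0247  0.0403]
seat_1 0.68 [354.9 206.8] [0.5153 0.0423 0.0395] [0.5035 0.0257 0.0486]
seat_1 0.58 [353.3 214.2] [0.489  0.0095 0.0395] [ 0.4811 -0.0016  0.0458]
seat_vent 0.63 [336.9 194.9] [0.5153 0.1237 0.0395] [0.5159 0.1246 0.0391]
seat_vent 0.35 [361.4 297.2] [ 0.3281 -0.2553  0.03
[... 1747 characters left out ...]
  ] [0.3855 0.0367 0.0432]
vial_2 0.76 [327.7 221.1] [0.4012 0.0368 0.    ] [0.3911 0.022  0.0098]
vial_2 0.69 [229.4 189.2] [0.2802 0.3173 0.    ] [0.2764 0.3066 0.005 ]
vial_2 0.62 [365.8 191.9] [0.5713 0.1142 0.    ] [0.5105 0.0415 0.0432]
vial_2 0.61 [322.  205.5] [0.4329 0.1088 0.    ] [0.3855 0.0367 0.0432]
tape_roll 0.73 [384.7 287. ] [ 0.3523 -0.2138  0.    ] [ 0.3358 -0.2308  0.018 ]
tape_roll 0.54 [228.5 189.8] [0.2768 0.315  0.    ] [0.2743 0.3078 0.0034]
marker 0.52 [253.6 195.1] [0.3187 0.2503 0.    ] [0.3139 0.239  0.0057]
petri_dish 0.93 [310.5 173.5] [0.5163 0.2966 0.    ] [0.5037 0.2761 0.0098]
petri_dish 0.38 [383.1 285.9] [ 0.352  -0.2099  0.    ] [ 0.3344 -0.2282  0.0191]
```

View pics/scene0.png

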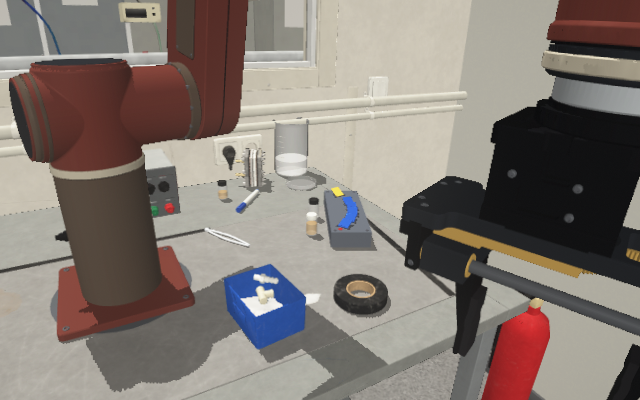

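Request:
{"fn": "move_arm", "kwargs": {
  "offset": [
    [22, -25, 0],
    [22, -25, 0],
    [22, -25, 0],
    [22, -25, 0],
    [22, -25, 0],
    [22, -25, 0],
    [22, -25, 0],
    [22, -25, 0],
    [22, -25, 0],
    [22, -25, 0],
    [22, -25, 0],
    [22, -25, 0],
    [22, -25, 0],
    [22, -25, 0],
    [22, -25, 0],
    [22, -25, 0],
    [22, -25, 0],
    [0, 0, 0],
    [0, 0, 0]
  ],
  "delta_rot": [
    [0, 0, 0],
    [0, 0, 0],
    [0, 0, 0],
    [0, 0, 0],
    [0, 0, 0],
    [0, 0, 0],
    [0, 0, 0],
    [0, 0, 0],
    [0, 0, 0],
    [0, 0, 0],
    [0, 0, 0],
    [0, 0, 0],
    [0, 0, 0],
    [0, 0, 0],
    [0, 0, 0],
    [0, 0, 0],
    [0, 0, 0],
    [0, 0, 0],
    [0, 0, 0]
  ],
  "gripper": [0, 0, 0, 0, 0, 0, 0, 0, 0, 0, 0, 0, 0, 0, 0, 0, 0, 0, 0]
}}

```text
clock: 2.58
ee_pos: [0.4214, -0.0482, 0.4049]
orientation: [3.085, 0.59, 0.0]
force: [0.1, -0.5, 0.4]
width: 0.009
finger_force: 0.0
```

The scene picture shows the block at about (347,218), with the red dot at (342,230), the blue flaps curving up to (350,201) and the yellow vent at (337,192). Two vials stand to its left at (312,215), and the tape roll is at (360,294).

```bash
cat > w.py <<'E'
from h import *
import sys
np.set_printoptions(precision=4,suppress=True)
n='wrist'
c=vision.camera(n); cv2.imwrite(f'pics/{sys.argv[1]}.png',c['frame'][:,:,::-1])
print('cam at',-np.array(c['R']).T@c['t'],np.array(c['R']))
for q,z in [('start_dot',.036),('seat_1',.0395),('seat_vent',.0395),('block',0),('vial_1',0)]:
    for r in nets.spot_point(n,q)[:6]:
        if r['p']>.3: print(q,round(r['p'],2),np.array(r['position']),atz(c,r['position'],z),bydepth(c,r['position']))
np.savez('c.npz',**{k:np.array(v) for k,v in c.items()})
E
python3 w.py w1
```

```text
cam at [ 0.4954 -0.0198  0.3856] [[ 0.3694 -0.9293  0.0006]
 [-0.8904 -0.3537  0.2865]
 [-0.266  -0.1064 -0.9581]]
start_dot 0.62 [304.8 161.8] [ 0.4287 -0.0334  0.036 ] [ 0.4289 -0.0334  0.0371]
seat_1 0.85 [302.5 140.6] [ 0.4489 -0.0232  0.0395] [ 0.4497 -0.0232  0.0452]
seat_1 0.68 [292.3 106.4] [ 0.4766 -0.0018  0.0395] [ 0.4769 -0.0021  0.0454]
seat_1 0.67 [230.9  28.2] [0.5216 0.0761 0.0395] [0.5213 0.0749 0.0438]
seat_1 0.62 [276.4  78.3] [0.4956 0.0217 0.0395] [0.4956 0.0209 0.0463]
seat_1 0.58 [256.5  50.5] [0.5121 0.0477 0.0395] [0.5119 0.0467 0.0444]
vial_1 0.88 [192.7  97.4] [0.4432 0.105  0.    ] [0.4473 0.0953 0.0298]
vial_1 0.71 [241.8 158.3] [0.399 0.034 0.   ] [0.4081 0.0289 0.0365]
```

View pics/w1.png

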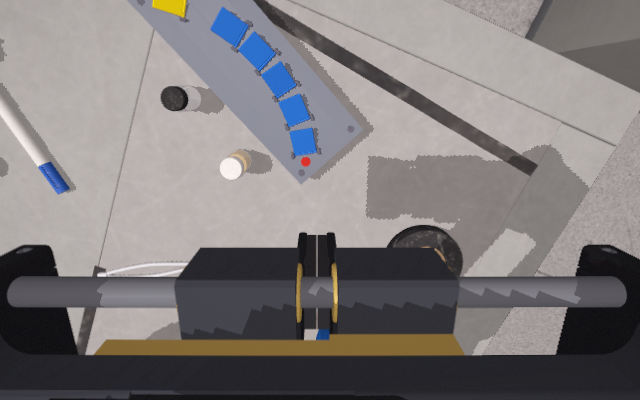

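The wrist picture shows the red dot at (305,162), blue flaps 1 to 5 running from (303,141) to (230,27), and the yellow vent cut off at (170,5). The vials are at (232,166) and (176,98). I'll shift to get the whole row in view.

Request:
{"fn": "move_arm", "kwargs": {
  "offset": [
    [16, -12, 0],
    [16, -12, 0],
    [16, -12, 0],
    [0, 0, 0],
    [0, 0, 0]
  ],
  "delta_rot": [
    [0, 0, 0],
    [0, 0, 0],
    [0, 0, 0],
    [0, 0, 0],
    [0, 0, 0]
  ],
  "gripper": [0, 0, 0, 0, 0]
}}

```text
clock: 3.3
ee_pos: [0.4528, 0.0011, 0.4046]
orientation: [3.087, 0.584, -0.001]
force: [0.1, 1.1, -0.4]
width: 0.005
finger_force: 0.0
```

```bash
cat > fit.py <<'E'
from h import *
from scipy.optimize import least_squares
np.set_printoptions(precision=4,suppress=True)
n='wrist'
c=vision.camera(n); im=c['frame'].astype(int); cv2.imwrite('pics/w2.png',c['frame'][:,:,::-1])
s=readout.read_state(); print(s['ee_pos'],s['orientation'],s['force'])
r,g,b=im[...,0],im[...,1],im[...,2]
def blobs(m,amin):
    k,l,st,ce=cv2.connectedComponentsWithStats(m.astype(np.uint8))
    return [(st[i,4],ce[i],l==i) for i in range(1,k) if st[i,4]>amin and ce[i][1]<240]
P=[]
k,d=K(c);R=np.array(c['R']);t=np.array(c['t'])
for nm,m in [('red',(r>150)&(g<80)&(b<80)),('yel',(r>150)&(g>130)&(b<80)),('blue',(b>130)&(r<90)&(b-r>80)&(g<150))]:
    for a,ce,mm in blobs(m,25):
        ys,xs=np.nonzero(mm&(c['depth']>0)); z=c['depth'][ys,xs]
        u=cv2.undistortPoints(np.stack([xs,ys],1).astype(float)[:,None],k,d)[:,0]
        X=(np.c_[u,np.ones(len(u))]*z[:,None]-t)@R
        print(nm,a,ce,'z pct',np.percentile(X[:,2],[2,50,98]),'mean',X.mean(0)); P.append((nm,X.mean(0)))
for q,z in [('start_dot',.036),('seat_1',.0395),('seat_vent',.0395)]:
    for o in nets.spot_point(n,q)[:6]:
        if o['p']>.3: print(q,round(o['p'],2),np.array(o['position']),atz(c,o['position'],z))
red=[p for a,p in P if a=='red'][0]; bl=sorted([p for a,p in P if a=='blue'],key=lambda p:np.hypot(*(p-red)[:2])); ye=[p for a,p in P if a=='yel']
pts=np.array([red]+bl+ye)[:,:2]; s_=np.array([-.022]+[.032*i for i in range(len(bl))]+[.186]*len(ye))
# flap standing at th: centroid moves back ~ .013(1-cos) <1.5mm : ignored
f=lambda v:(np.c_[v[0]+.16*np.cos(v[2]+s_/.16),v[1]+.16*np.sin(v[2]+s_/.16)]-pts).ravel()
v=least_squares(f,[.36,.08,-1]).x; print('centre',v[:2],'ang seat1',v[2],np.degrees(v[2])+90); print('resid mm',f(v).reshape(-1,2)*1e3)
np.save('v.npy',v)
E
python3 fit.py
```

```text
[0.4526 0.0008 0.4046] [ 3.0868  0.5831 -0.0012] [ 0.2787  0.2542 -0.5179]
red 54 [337.6111 204.3889] z pct [0.0363 0.0376 0.039 ] mean [ 0.4298 -0.0336  0.0376]
yel 759 [211.6403  54.9552] z pct [0.0394 0.0466 0.0534] mean [0.5244 0.1327 0.0465]
blue 710 [267.5873  80.9803] z pct [0.0398 0.0443 0.0487] mean [0.5216 0.0771 0.0442]
blue 649 [293.6271 103.245 ] z pct [0.0395 0.0441 0.0483] mean [0.5115 0.0468 0.0441]
blue 571 [314.1716 129.7163] z pct [0.0398 0.0454 0.0505] mean [0.4951 0.019  0.0453]
blue 545 [328.2862 157.4532] z pct [0.0393 0.0443 0.0484] mean [ 0.4744 -0.0045  0.0442]
blue 487 [336.152  186.6386] z pct [0.0395 0.0445 0.0487] mean [ 0.449  -0.0235  0.0444]
blue 287 [ 90.4077 217.5331] z pct [0.0094 0.0134 0.017 ] mean [0.302  0.2255 0.0134]
start_dot 0.73 [339.6 204.6] [ 0.4299 -0.036   0.036 ]
seat_1 0.92 [334.6 187. ] [ 0.447  -0.0229  0.0395]
seat_1 0.86 [266.8  80.6] [0.5216 0.0786 0.0395]
seat_1 0.77 [329.7 156.8] [ 0.4749 -0.006   0.0395]
seat_1 0.66 [292.8 104.2] [0.5101 0.0475 0.0395]
seat_vent 0.63 [208.8  53.9] [0.5243 0.1378 0.0395]
centre [0.3186 0.0608] ang seat1 -0.5429883262443193 58.88906058132787
resid mm [[ 13.2374  -6.2863]
 [  6.6264   1.6469]
 [ -5.0862  11.4243]
 [-18.1355  18.9871]
 [-33.0904  23.0719]
 [-48.2235  24.3788]
 [160.2044 -94.164 ]
 [-75.5327  20.9412]]
```

View pics/w2.png

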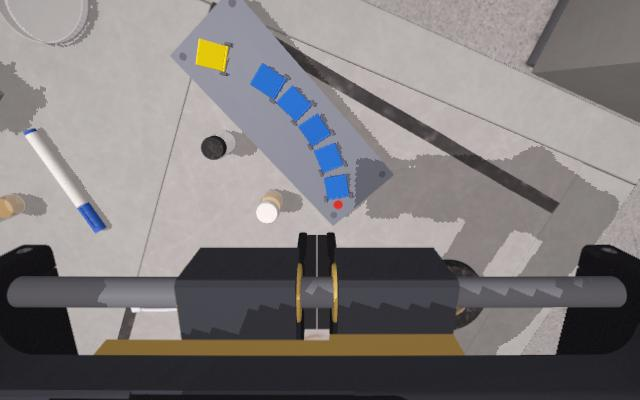

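The picture now shows the whole row: dot (338,204), flaps from (336,187) to (268,81), vent (212,55). The marker's blue cap at (90,217) got into the fit, so I'll refit without it.

```bash
sed -i "s/if a=='blue'\]/if a=='blue' and p[2]>.03]/" fit.py; cat >> fit.py <<'E'
o=v[:2];e=lambda a:np.array([np.cos(a),np.sin(a)])
for nm,a in [('pre -36mm',-.036),('dot',-.022),('seat1',0),('seat5',.128),('vent',.186)]:
    p=o+.16*e(v[2]+a/.16); print(nm,p,'heading',np.degrees(v[2]+a/.16)+90)
from scipy.spatial.transform import Rotation as Ro
RR=Ro.from_rotvec(s['orientation']).as_matrix(); print('tool',RR,'heading x',np.degrees(np.arctan2(RR[1,0],RR[0,0])),s['q'])
tip=s['ee_pos']+RR@[0,0,.182]; print('tip',tip)
# approx block edges: deck pixels
mid=e(v[2]+.064/.16); X=c['depth']
E
python3 fit.py
```

```text
[0.4525 0.0007 0.4048] [ 3.0871  0.5816 -0.    ] [-0.3371  0.5405  0.0212]
red 54 [337.3333 203.6667] z pct [0.0364 0.0375 0.0386] mean [ 0.43   -0.0336  0.0374]
yel 759 [211.1014  54.614 ] z pct [0.0392 0.0464 0.0532] mean [0.5245 0.1327 0.0464]
blue 713 [267.0126  80.6199] z pct [0.0395 0.0444 0.0486] mean [0.5216 0.0771 0.0442]
blue 644 [293.028  102.9037] z pct [0.0395 0.0441 0.0484] mean [0.5113 0.0468 0.0441]
blue 577 [313.7903 129.1352] z pct [0.0397 0.0455 0.0505] mean [0.4953 0.0189 0.0453]
blue 540 [327.9333 156.9259] z pct [0.0397 0.0443 0.0483] mean [ 0.4745 -0.0045  0.0442]
blue 486 [335.8251 186.035 ] z pct [0.0394 0.0446 0.0486] mean [ 0.4492 -0.0235  0.0444]
blue 290 [ 90.0724 217.4034] z pct [0.0094 0.0134 0.0169] mean [0.302  0.2256 0.0132]
start_dot 0.76 [335.7 205.2] [ 0.4274 -0.0328  0.036 ]
start_dot 0.73 [273.1 199.6] [0.4087 0.0325 0.036 ]
seat_1 0.83 [333.2 184.6] [ 0.4486 -0.0211  0.0395]
seat_1 0.71 [329.5 156.2] [ 0.4751 -0.0061  0.0395]
seat_1 0.66 [265.9  79.5] [0.5221 0.0791 0.0395]
seat_1 0.65 [315.8 126.9] [0.4977 0.0178 0.0395]
seat_1 0.6 [295.9 101.9] [0.5131 0.0448 0.0395]
seat_vent 0.96 [209.9  55.7] [0.5231 0.1357 0.0395]
centre [0.3661 0.1129] ang seat1 -1.0272258262576188 31.144295548599665
resid mm [[-0.7474 -0.5413]
 [-0.3538 -0.5032]
 [-0.1346 -0.3396]
 [ 0.2969  0.0793]
 [ 0.4176 -0.2233]
 [ 0.3785 -0.2428]
 [ 0.1427  1.7708]]
pre -36mm [ 0.4162 -0.0391] heading 18.25274515815613
dot [ 0.4293 -0.0341] heading 23.266125865550848
seat1 [ 0.4488 -0.024 ] heading 31.144295548599665
seat5 [0.522  0.0768] heading 76.98091915906552
vent [0.5246 0.1345] heading 97.75063923255786
tool [[ 0.9314  0.3639  0.    ]
 [ 0.3639 -0.9314 -0.0002]
 [-0.      0.0002 -1.    ]] heading x 21.34015983194135 [-0.1731 -0.2058  1.9551 -0.0002  1.3923  1.0253]
tip [0.4525 0.0006 0.2228]
```

Request:
{"fn": "move_arm", "kwargs": {
  "offset": [
    [-13, 8, 10],
    [-13, 8, 25],
    [-13, 8, 25],
    [0, 0, 25],
    [0, 0, 25],
    [0, 0, 25],
    [0, 0, 15],
    [0, 0, 9],
    [0, 0, 0],
    [0, 0, 0],
    [0, 0, 0]
  ],
  "delta_rot": [
    [0, 0, 0],
    [0, 0, 0],
    [0, 0, 0],
    [0, 0, 0],
    [0, 0, 0],
    [0, 0, 0],
    [0, 0, 0],
    [0, 0, 0],
    [0, 0, 0],
    [0, 0, 0],
    [0, 0, 0]
  ],
  "gripper": [0, 0, 0, 0, 0, 0, 0, 0, 0, 0, 0]
}}

```text
clock: 4.62
ee_pos: [0.4259, -0.0354, 0.247]
orientation: [3.086, 0.584, 0.003]
force: [1.0, 0.3, 0.7]
width: 0.008
finger_force: 0.0
```

```bash
python3 - <<'E'
from h import *
from scipy.spatial.transform import Rotation as Ro
s=readout.read_state(); RR=Ro.from_rotvec(s['orientation']).as_matrix(); tip=s['ee_pos']+RR@[0,0,.182]
print(tip,s['force'],np.degrees(np.arctan2(RR[1,0],RR[0,0])))
c=vision.camera('side'); im=c['frame'].copy(); cv2.imwrite('pics/s2.png',cv2.resize(im[130:270,260:470,::-1],None,fx=3.5,fy=3.5))
c=vision.camera('wrist'); cv2.imwrite('pics/w3.png',c['frame'][:,:,::-1])
E
```

```text
[ 0.42630201 -0.03546789  0.0650053 ] [1.04307552 0.28030291 0.68854449] 21.41436512987695
```

View pics/s2.png

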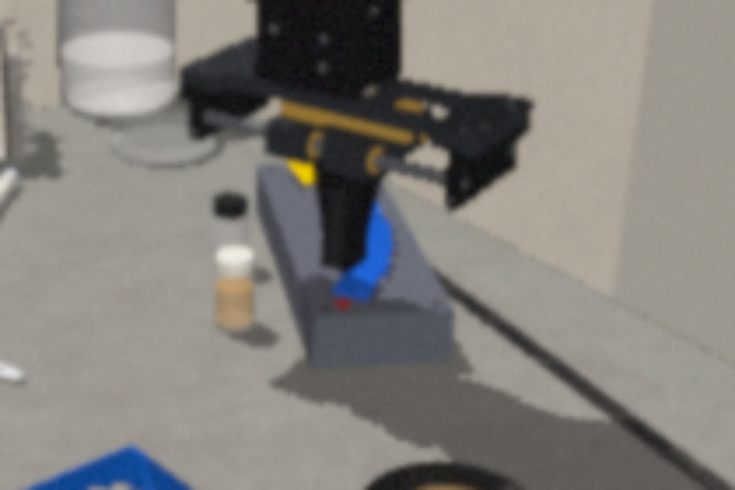

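View pics/w3.png

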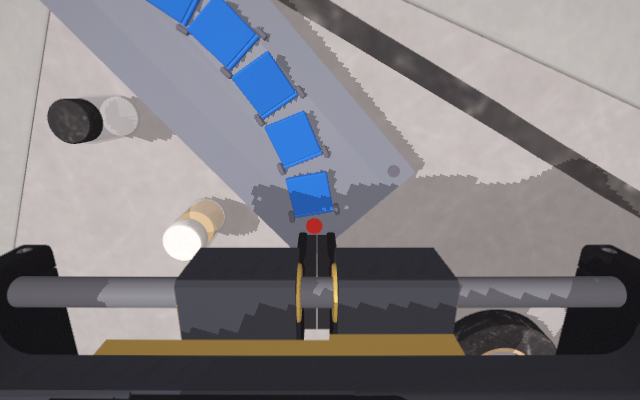

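The side and wrist views show the closed fingertip above the deck just behind the dot (315,226) and lined up with the row. The vials are well clear. Next I'll touch the deck gently to calibrate the height.

Request:
{"fn": "move_arm", "kwargs": {
  "offset": [
    [-2, 0, 8],
    [0, 0, 8],
    [0, 0, 6],
    [0, 0, 3],
    [0, 0, 1],
    [0, 0, 0],
    [0, 0, 0]
  ],
  "delta_rot": [
    [0, 0, 0],
    [0, 0, 0],
    [0, 0, 0],
    [0, 0, 0],
    [0, 0, 0],
    [0, 0, 0],
    [0, 0, 0]
  ],
  "gripper": [0, 0, 0, 0, 0, 0, 0]
}}

```text
clock: 5.3
ee_pos: [0.4234, -0.0359, 0.2197]
orientation: [-3.087, -0.584, 0.0]
force: [0.5, -0.2, -0.8]
width: 0.006
finger_force: 0.0
```

Request:
{"fn": "move_arm", "kwargs": {
  "offset": [
    [0, 0, 1],
    [0, 0, 0.5],
    [0, 0, 0]
  ],
  "delta_rot": [
    [0, 0, 0],
    [0, 0, 0],
    [0, 0, 0]
  ],
  "gripper": [0, 0, 0]
}}

```text
clock: 5.55
ee_pos: [0.4236, -0.0359, 0.2186]
orientation: [3.087, 0.584, 0.001]
force: [0.1, 0.0, 3.0]
width: 0.008
finger_force: 1.1
```

Request:
{"fn": "move_arm", "kwargs": {
  "offset": [
    [0, 0, 0.5],
    [0, 0, 0]
  ],
  "delta_rot": [
    [0, 0, 0],
    [0, 0, 0]
  ],
  "gripper": [0, 0]
}}

```text
clock: 5.72
ee_pos: [0.4237, -0.036, 0.2186]
orientation: [3.087, 0.584, 0.001]
force: [-2.6, 0.7, 8.2]
width: 0.001
finger_force: 4.0
```

Deck contact is confirmed at TCP z ≈ 0.2186, about 8 N/mm. I'll lift to just above flap level and stroke flap 1.

Request:
{"fn": "move_arm", "kwargs": {
  "offset": [
    [0, 0, -3.4],
    [0, 0, -3.4],
    [4, 0, 0],
    [4, 0, 0],
    [4, 0, 0],
    [4, 0, 0],
    [4, 0, 0.5],
    [4, 0, 0.5],
    [4, 0, 0.5],
    [4, 0, 0.5],
    [4, 0, 0]
  ],
  "delta_rot": [
    [0, 0, 0],
    [0, 0, -0.4],
    [0, 0, -1.43],
    [0, 0, -1.43],
    [0, 0, -1.43],
    [0, 0, -1.43],
    [0, 0, -1.43],
    [0, 0, -1.43],
    [0, 0, -1.43],
    [0, 0, -1.43],
    [0, 0, -1.43]
  ],
  "gripper": [0, 0, 0, 0, 0, 0, 0, 0, 0, 0, 0]
}}

```text
clock: 6.63
ee_pos: [0.4555, -0.019, 0.2224]
orientation: [-2.997, -0.94, 0.0]
force: [0.3, -1.0, 0.3]
width: 0.004
finger_force: 0.1
```

```bash
cat > chk.py <<'E'
from h import *
import sys
from scipy.spatial.transform import Rotation as Ro
np.set_printoptions(precision=4,suppress=True)
v=np.load('v.npy'); s=readout.read_state(); RR=Ro.from_rotvec(s['orientation']).as_matrix(); p=s['ee_pos']; d=p[:2]-v[:2]
print('s mm',(np.arctan2(d[1],d[0])-v[2])*160,'rad',np.hypot(*d),'z over closed mm',(p[2]-.2186)*1e3-3.5,'force',s['force'],'heading err',np.degrees(np.arctan2(RR[1,0],RR[0,0])-np.arctan2(d[1],d[0]))-90)
c=vision.camera('wrist'); cv2.imwrite(f'pics/{sys.argv[1]}.png',c['frame'][:,:,::-1])
E
python3 chk.py w4
```

```text
s mm 8.392153174193435 rad 0.15937252811548308 z over closed mm 0.26312864028105487 force [ 0.2657 -1.0067  0.331 ] heading err 0.683302653030708
```

View pics/w4.png

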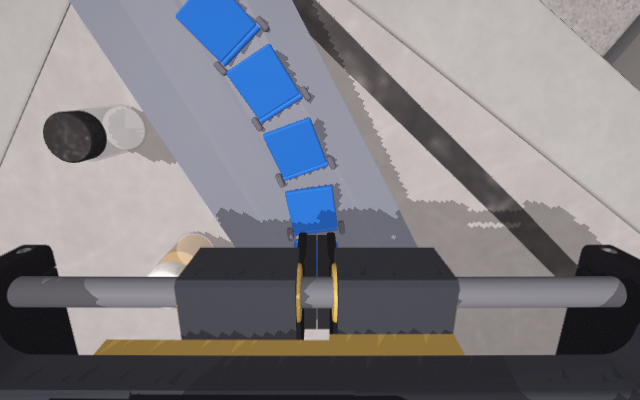

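The tip is on the arc at s = 8.4 mm, riding 0.3 mm above closed height, with flap 1 under the finger. Flaps 2 to 5 are still open, with flap 2 at (312,208). Continuing over flaps 2 and 3.

Request:
{"fn": "move_arm", "kwargs": {
  "offset": [
    [4, 0, -1],
    [4, 0, -1],
    [4, 0, 0],
    [4, 0, 0.5],
    [4, 0, 0.5],
    [4, 0, 0.5],
    [4, 0, 0.5],
    [4, 0, 0],
    [4, 0, -1],
    [4, 0, -1],
    [4, 0, 0],
    [4, 0, 0.5],
    [4, 0, 0.5],
    [4, 0, 0.5],
    [4, 0, 0.5],
    [4, 0, 0]
  ],
  "delta_rot": [
    [0, 0, -1.43],
    [0, 0, -1.43],
    [0, 0, -1.43],
    [0, 0, -1.43],
    [0, 0, -1.43],
    [0, 0, -1.43],
    [0, 0, -1.43],
    [0, 0, -1.43],
    [0, 0, -1.43],
    [0, 0, -1.43],
    [0, 0, -1.43],
    [0, 0, -1.43],
    [0, 0, -1.43],
    [0, 0, -1.43],
    [0, 0, -1.43],
    [0, 0, -1.43]
  ],
  "gripper": [0, 0, 0, 0, 0, 0, 0, 0, 0, 0, 0, 0, 0, 0, 0, 0]
}}

```text
clock: 8.02
ee_pos: [0.5001, 0.0264, 0.2224]
orientation: [-2.751, -1.516, -0.0]
force: [-0.2, -0.2, 0.5]
width: 0.009
finger_force: 0.3
```

```bash
python3 chk.py w5
```

```text
s mm 72.63233609005454 rad 0.15946161912143178 z over closed mm 0.29856251667420874 force [-0.1596 -0.1777  0.4598] heading err 0.5538479259041367
```

Still on the arc (s = 72.6 mm) with low force. Continuing over flaps 4 and 5, stopping at s ≈ 136 mm.

Request:
{"fn": "move_arm", "kwargs": {
  "offset": [
    [4, 0, -1],
    [4, 0, -1],
    [4, 0, 0],
    [4, 0, 0.5],
    [4, 0, 0.5],
    [4, 0, 0.5],
    [4, 0, 0.5],
    [4, 0, 0],
    [4, 0, -1],
    [4, 0, -1],
    [4, 0, 0],
    [4, 0, 0.5],
    [4, 0, 0.5],
    [4, 0, 0.5],
    [4, 0, 0.5],
    [4, 0, 0],
    [0, 0, 0],
    [0, 0, 0]
  ],
  "delta_rot": [
    [0, 0, -1.43],
    [0, 0, -1.43],
    [0, 0, -1.43],
    [0, 0, -1.43],
    [0, 0, -1.43],
    [0, 0, -1.43],
    [0, 0, -1.43],
    [0, 0, -1.43],
    [0, 0, -1.43],
    [0, 0, -1.43],
    [0, 0, -1.43],
    [0, 0, -1.43],
    [0, 0, -1.43],
    [0, 0, -1.43],
    [0, 0, -1.43],
    [0, 0, -1.43],
    [0, 0, 0],
    [0, 0, 0]
  ],
  "gripper": [0, 0, 0, 0, 0, 0, 0, 0, 0, 0, 0, 0, 0, 0, 0, 0, 0, 0]
}}

```text
clock: 9.57
ee_pos: [0.5232, 0.0855, 0.2224]
orientation: [-2.398, -2.029, 0.0]
force: [-0.7, -0.1, 0.8]
width: 0.006
finger_force: 0.1
```

```bash
python3 chk.py w6; python3 - <<'E'
from h import *
for n in ['scene']:
    c=vision.camera(n); cv2.imwrite('pics/sc2.png',cv2.resize(c['frame'][160:260,270:410,::-1],None,fx=5,fy=5))
E
```

```text
s mm 136.71052807907287 rad 0.1595410221553134 z over closed mm 0.2622278298025389 force [-0.7378 -0.0916  0.8261] heading err 0.37296290510521146
```

View pics/sc2.png

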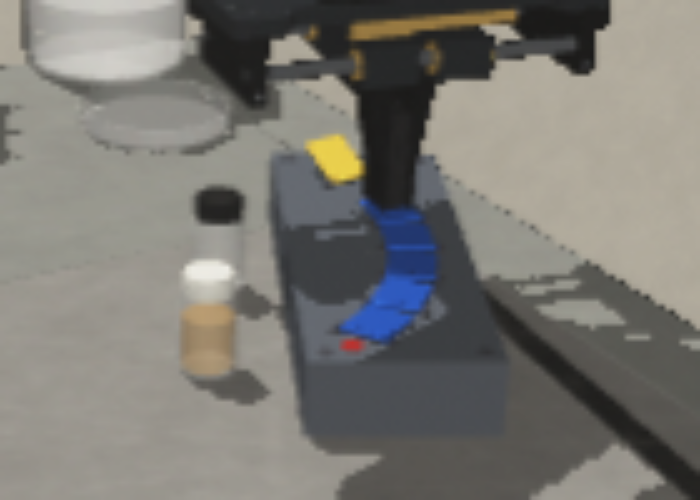

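The scene crop shows the flaps from (370,325) to (410,215) lying flat, the yellow vent at (335,158) still open, and the vials and block in place. I'll lift straight up, then back off to look.

Request:
{"fn": "move_arm", "kwargs": {
  "offset": [
    [0, 0, -5],
    [0, 0, -15],
    [0, 0, -25],
    [0, 0, -25],
    [0, 0, -25],
    [0, 0, -25],
    [0, 0, -25],
    [-20, 0, -25],
    [-20, 0, -10],
    [-20, 0, 0],
    [-20, 0, 0],
    [-20, 0, 0],
    [0, 0, 0],
    [0, 0, 0],
    [0, 0, 0]
  ],
  "delta_rot": [
    [0, 0, 0],
    [0, 0, 0],
    [0, 0, 0],
    [0, 0, 0],
    [0, 0, 0],
    [0, 0, 0],
    [0, 0, 0],
    [0, 0, 0],
    [0, 0, 0],
    [0, 0, 0],
    [0, 0, 0],
    [0, 0, 0],
    [0, 0, 0],
    [0, 0, 0],
    [0, 0, 0]
  ],
  "gripper": [0, 0, 0, 0, 0, 0, 0, 0, 0, 0, 0, 0, 0, 0, 0]
}}

```text
clock: 10.92
ee_pos: [0.5067, -0.0133, 0.4027]
orientation: [-2.399, -2.028, -0.001]
force: [-0.0, -0.5, 0.4]
width: 0.006
finger_force: 0.0
```

```bash
sed -i 's/w2.png/w7.png/;s/.v.npy.,v/"v2.npy",v/' fit.py; python3 fit.py | grep -E "^(red|yel|blue|centre|tip)"
```

```text
red 2879 [572.6978 107.9795] z pct [-0.6443 -0.4406 -0.3898] mean [ 1.1288 -0.0672 -0.4645]
red 60 [247.9    203.0833] z pct [0.0363 0.0376 0.0387] mean [ 0.4297 -0.0336  0.0375]
yel 778 [307.4126  15.356 ] z pct [0.0396 0.0465 0.053 ] mean [0.5241 0.1327 0.0465]
blue 708 [315.0932  79.9068] z pct [0.0389 0.0404 0.042 ] mean [0.5217 0.0776 0.0404]
blue 653 [310.0658 113.5253] z pct [0.0389 0.0405 0.042 ] mean [0.5116 0.0475 0.0405]
blue 606 [299.3036 143.8911] z pct [0.0389 0.0405 0.042 ] mean [0.4957 0.0199 0.0404]
blue 571 [283.3608 170.1786] z pct [0.0388 0.0405 0.0421] mean [ 0.4746 -0.004   0.0405]
blue 543 [263.1897 191.7385] z pct [0.0386 0.0404 0.0419] mean [ 0.4492 -0.0232  0.0404]
centre [ 0.5768 -0.1195] ang seat1 1.0759648735532585 151.648246158929
tip [ 0.5068 -0.0129  0.2206]
```

View pics/w7.png

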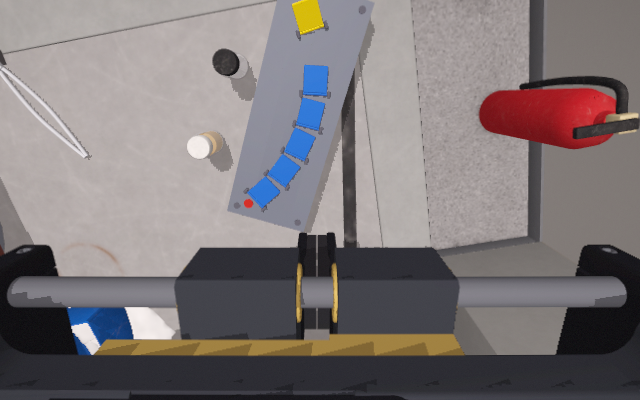

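The picture shows all five blue flaps flat, from (263,192) to (315,80); their depth spread is only noise. The vent at (307,15) is unchanged, the block and dot have not moved, and the two vials in view are standing.

```bash
python3 -c "
from rig import ticket
print(ticket.sign_off())"
```

```text
the job is handed in; nothing more can be done
None
```

I closed all five blue flaps in order in one light stroke, left the yellow vent open and the block where it stood, lifted the finger away, and handed the job in at about 11 s; no verdict came back.

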